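# Lay the seed bottles in the gutter rack

## Robot

A 6-joint arm with a two-finger parallel gripper is mounted at the origin on the work surface. World frame = base frame: x ahead of the robot, y to its left, z up, the work surface at z = 0. Lengths are in mm, angles in rad, forces in N, time in s.
With the tool pointing down it reaches from about 275 to 1000 mm from the base axis. Payload 8.4 kg.
Tool frame: the origin (TCP) lies midway between the tips of the shut fingers; the grasp point (between the pads) lies 19 mm behind it; z points along the fingers, y is the line along which they close (so a half turn about z gives the same grasp; the last joint's range is limited). The gripper opens to 85 mm and grips with 20 to 120 N. Pads are 22 mm wide; open, the fingers measure 114 mm over their backs; the gripper's body (76 mm by 85 mm) begins 54 mm behind the grasp point. The pads swing forward as they close: fully open they stand 13 mm farther back than shut.
Start: joints at [1.253, 0.353, 1.633, -0, 1.155, -0.002], TCP at [194.109, 594.096, 231.281] pointing down, gripper open.
Joint ranges: [-2.63, 2.63], [-0.92, 2.1], [0.06, 2.66], [-1.3, 4.44], [0, 2.69], [-3.02, 3.02]. Speed limits (rad/s): [2.22, 2.22, 2.79, 3.14, 3.14, 3.14].

## Interface

Orientations are given as [roll, pitch, yaw] about the fixed x, y, z axes, in that order (R = Rz(yaw) Ry(pitch) Rx(roll)).
In Python, from rig import r, cams gives the robot as it stands. The module is installed in compiled form; this text tells all that it offers.
- The arm moves only by the tool send_rows, never from a script. Its argument "targets" is one flat list of numbers, 7 for each row, row after row: the shift along the tool's x, y, z in m, then the turn, a rotation vector about the tool's x, y, z in rad, then the opening, from -1 (shut) to 1 (fully open). In form: [tx, ty, tz, wx, wy, wz, fingers, tx, ty, tz, wx, wy, wz, fingers, ...]. A call has 1 to 12 rows; each row is the pose to reach, as a shift and turn from the pose commanded when the call began, along the tool's axes at that moment; what a row does not reach only later rows make up. A row lasts 1/12 s, in which the tool goes at most 41.7 mm and 7.16 degrees, less where a joint would pass 70% of its speed; a pose out of reach is approached as far as the arm can. A call with a gripper value outside its range is refused whole. The fingers move at their own pace and stop on an object; "grip_force" is the grip in N (left out, the last holds). Time passes only in rows, so rows that repeat a pose let the fingers close. It gives the time, the measured TCP pose, the force, the opening and the grip force at its end, in the units of the state.
- r.sense(): the state, without advancing time (a new reading comes with each control period).
- cams.grab_frame(name): name is "scene" or "top" or "wrist"; returns a dict with "color" (420x560x3 uint8, blue, green, red), "fx", "fy", "cx", "cy" (pixels), "xyz" and "attitude" of the camera in the world. Camera axes: x right, y down, z forward; pixel columns grow to the right and rows downward; lengths in mm; the calibration is good to about 2 mm. A picture is of the moment at which its call begins. There is no depth.
- r.sign_off(): hands the job in; it is judged then, once.
The state is a dict: "clock": time; "qpos": joint angles; "qvel": joint speeds; "joint_efforts": joint torques, N m; "eef_pos": TCP position; "tcp_rot": TCP orientation; "contact_force": force on the tool from outside, world axes, zero at the start; "wrist_torque": the same for the moment, N m; "opening": opening from 0.0 (shut) to 1.0 (fully open); "grasp_force": force on a finger pad.
Only numpy, scipy, OpenCV 4.12 (cv2) and the standard library are available. Lean on these libraries where they do the work, as an engineer would, in place of code of your own. Each camera call takes 0.05 s, during which the arm holds its last target. There are 200 camera calls.

## Task

Lay the two standing seed bottles on their sides in the two empty gutters of the wooden rack, one in each, caps pointing away from the robot and centred along the gutters, so that they make a neat row with the bottle already lying there, which must stay lying in its gutter. Carry each bottle straight from standing to its gutter and lower it in gently: do not drop it and do not topple it or lay it down on the plank. Leave the squat jar and the other things on the plank where they are.

Things in the scene. Friction and masses are not known exactly. Their poses are not given: they have to be found in the camera images.
- bottle_a: White plastic seed bottle, standing upright right of the rack (smaller y). 142 mm tall: cylinder 50 mm in diameter up to 105 mm from the base, shoulder to a 30 mm neck, grey screw cap 34 mm in diameter from 122 to 142 mm. 0.11 to 0.23 kg, balanced about 62 mm from the base. Origin: centre of its base; z runs from base to cap.
- bottle_b: White plastic seed bottle, standing upright right of the rack (smaller y); same as bottle_a, either gutter will do. 142 mm tall: cylinder 50 mm in diameter up to 105 mm from the base, shoulder to a 30 mm neck, grey screw cap 34 mm in diameter from 122 to 142 mm. 0.11 to 0.23 kg, balanced about 62 mm from the base. Origin: centre of its base; z runs from base to cap.
- bottle_c: White plastic seed bottle, already lying in the leftmost gutter, cap away from the robot. 142 mm tall: cylinder 50 mm in diameter up to 105 mm from the base, shoulder to a 30 mm neck, grey screw cap 34 mm in diameter from 122 to 142 mm. 0.11 to 0.23 kg, balanced about 62 mm from the base. Origin: centre of its base; z runs from base to cap.
- bottle_a_mid (a point): Point on the axis of bottle_a, half way along it, 71 mm from the base.
- bottle_b_mid (a point): Point on the axis of bottle_b, half way along it, 71 mm from the base.
- bottle_c_mid (a point): Point on the axis of bottle_c, half way along it, 71 mm from the base.
- bottle_a_cap (a point): Centre of the cap's top face of bottle_a, 142 mm from the base.
- bottle_b_cap (a point): Centre of the cap's top face of bottle_b, 142 mm from the base.
- bottle_c_cap (a point): Centre of the cap's top face of bottle_c, 142 mm from the base.
- rack: Wooden rack fixed to the plank: board 150 (x) by 264 (y) by 15 mm thick with three raised V gutters 88 mm apart, each 105 mm long, centred along x, at most 50 mm wide, open at both ends, top edges 37 mm above the plank; only bare board between them. A seated bottle's axis is 52 mm above the plank. Origin: centre of the board's underside; x along the gutters away from the robot, z up.
- gutter0 (a point): Rightmost gutter (smallest y), empty at the start: the point where the middle of a seated bottle (71 mm from its base) belongs, on the seated bottle's axis, 52 mm above the plank. Axes as the rack's: x along the gutter, away from the robot.
- gutter1 (a point): Middle gutter, empty at the start: the same point.
- gutter2 (a point): Leftmost gutter (largest y), where bottle_c lies: the same point.
- jar: Squat white plastic jar, 76 mm in diameter, 84 mm tall, standing among the seed bottles; stays where it is. Origin at the centre of its underside.
- pot: Terracotta pot, 110 mm across, 100 mm tall, at the right, nearer than the bottles; stays. Origin at the centre of its underside.
- tin: Low steel tin, 72 mm in diameter, 50 mm tall, beyond the gap between rack and bottles; stays. Origin at the centre of its underside.
- fork: Steel hand fork with wooden grip, 265 mm long, up to 28 mm high, lying on the plank beyond the bottles; stays. Origin on the plank under its ferrule; x points to the tines.
- tamper: Wooden seed tamper, 60 by 120 mm, 40 mm high, lying left of the robot, nearer than the rack; stays. Origin at the centre of its underside.
Not all that is in view belongs to the job. Leave any orange or turquoise look-alike of the bottle_b alone.

How it is judged:
By the outcome, as a careful person would: the job done as asked, in the order asked, and still so for the second after the job is handed in, with the robot touching nothing.
It also fails if it takes over 64 s, if anything falls off the work surface, if the arm or the gripper's body presses on something with over 40 N, if the wrist force passes 120 N, or if a joint passes its speed limit or range.

## Working session

There is one attempt and no reset: what is moved stays moved. The work goes in short steps, Python scripts to look and compute and a tool call to move; the robot and the scene stay as the last step left them, time stands still between calls to the robot, and variables do not carry over. Pictures are saved under pics/ and viewed, at most 10 in all, crops included, and the job is handed in when it is done.

Besides the shell and the picture viewer there is one more tool, called after "Request:" as name(argument=value, ...), one argument or row to a line, values as JSON. send_rows: Moves the arm, as the interface text tells. Its arguments: {"type":"object","properties":{"targets":{"type":"array"},"grip_force":{"type":"number"}},"required":["targets"]}

```bash
mkdir -p pics; python3 - <<'E'
from rig import r,cams
import cv2
s=r.sense();print({k:s[k] for k in s})
for n in("top","scene"):
    f=cams.grab_frame(n);cv2.imwrite(f"pics/{n}0.png",f["color"])
    print(n,{k:f[k] for k in f if k!="color"})
E
```

```text
{'clock': 0.0, 'qpos': array([ 1.25257788e+00,  3.53645597e-01,  1.63415955e+00,  5.99029258e-06,
        1.15521235e+00, -2.38919205e-03]), 'qvel': array([-8.89700963e-04, -1.03824925e-03, -8.95118438e-04,  7.71017443e-04,
       -7.30839477e-05,  1.08550642e-03]), 'joint_efforts': array([ 5.13251189e-05, -6.05247402e+01, -3.42052460e+01,  7.85824227e-05,
        9.58730292e-03,  4.33060836e-05]), 'eef_pos': array([193.96479768, 593.61910113, 230.55240869]), 'tcp_rot': array([-3.14016783e+00, -8.88115805e-06,  2.82576098e+00]), 'contact_force': array([ 0.32248811, -0.11769347,  0.55826078]), 'wrist_torque': array([ 0.01107335,  0.0506193 , -0.03224952]), 'grasp_force': 0.0, 'opening': 0.9997922723724604}
top {'fx': 462.9093948571374, 'fy': 462.9093948571374, 'cx': 282.17176636099833, 'cy': 207.60258248455239, 'xyz': array([ 209.72882555,  -70.63935095, 1513.05121789]), 'attitude': array([-2.93950266e+00, -1.73375934e-03, -1.56957411e+00])}
scene {'fx': 428.7573986637126, 'fy': 428.7573986637126, 'cx': 292.61093717173884, 'cy': 212.23741386386317, 'xyz': array([1105.89211575, -601.21905716, 1156.3187496 ]), 'attitude': array([-2.47069094,  0.00286601,  0.87932014])}
```

View pics/top0.png

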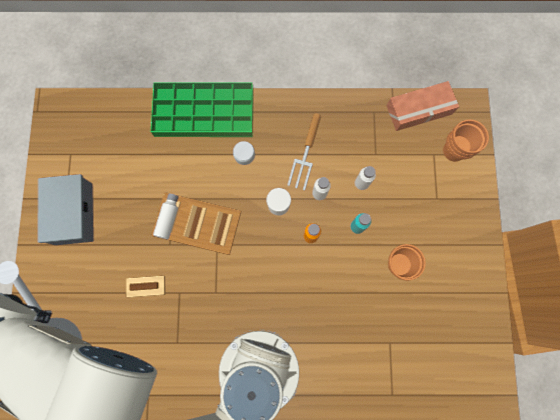

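View pics/scene0.png

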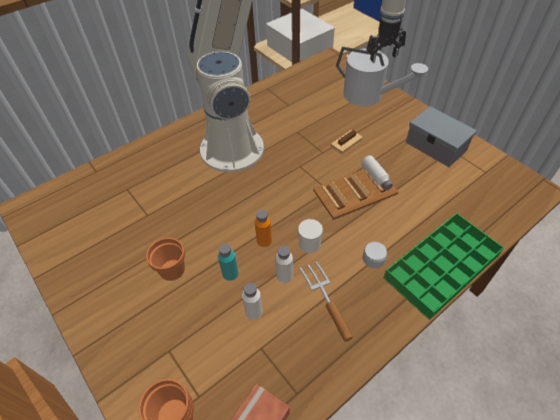

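The top view shows the white bottles with caps near (322,184) and (367,173), the jar at (278,201), and the rack near (200,222) with bottle_c at about (167,216). The orange (313,232) and turquoise (361,222) ones are look-alikes. The scene view agrees: white bottles at (285,262) and (252,300). I'll enlarge both for measuring.

```bash
python3 - <<'E'
import cv2
a=cv2.imread("pics/top0.png")[150:265,145:395];cv2.imwrite("pics/topc.png",cv2.resize(a,None,fx=3.2,fy=3.2,interpolation=cv2.INTER_CUBIC))
a=cv2.imread("pics/scene0.png")[145:335,200:410];cv2.imwrite("pics/scenec.png",cv2.resize(a,None,fx=3.1,fy=3.1,interpolation=cv2.INTER_CUBIC))
E
```

```text
(no output)
```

View pics/topc.png

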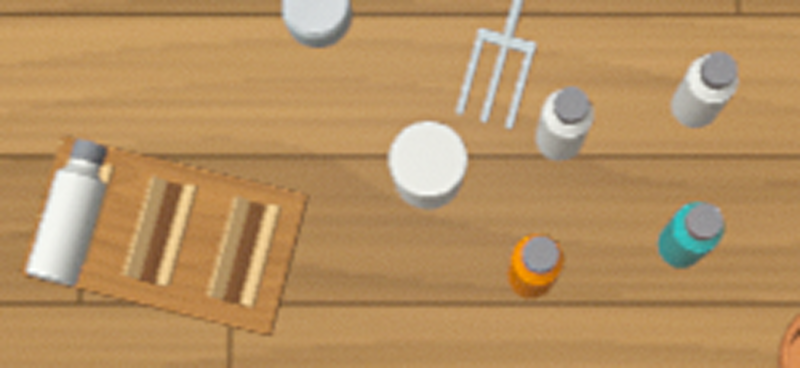

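View pics/scenec.png

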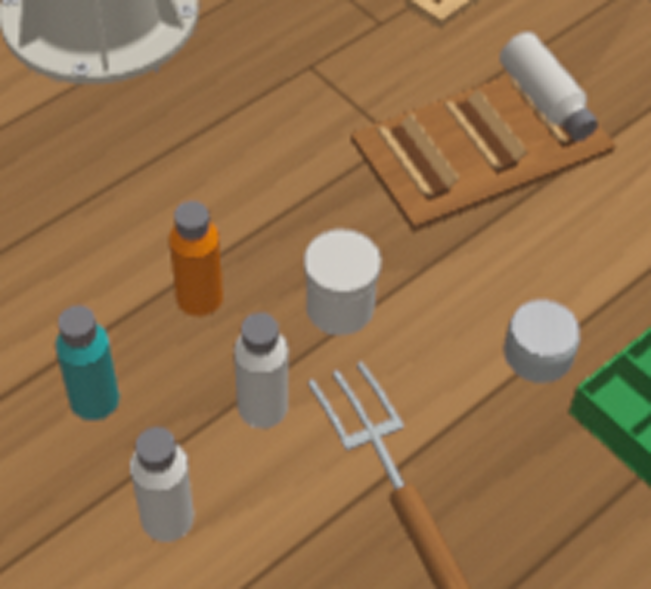

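Crop coordinates:
- **Top crop:** cap tops at (572,104) and (719,70), jar top at (428,162). The rack corners are at (67,136), (308,194) and (272,331).
- **Scene crop:** cap tops at (262,328) and (157,443). The rack's near-right corner is at (353,143), its far-right at (415,225) and its far-left at (612,145).

I'll triangulate from these.

```bash
cat > h.py <<'E'
import numpy as np
from scipy.spatial.transform import Rotation as Ro
from scipy.optimize import least_squares
C={"top":((462.909,282.172,207.603),np.array([209.729,-70.639,1513.051]),[-2.9395027,-.00173376,-1.5695741]),
"scene":((428.757,292.611,212.237),np.array([1105.892,-601.219,1156.319]),[-2.47069094,.00286601,.87932014])}
def proj(c,P):
    k,o,a=C[c];p=Ro.from_euler("xyz",a).inv().apply(np.atleast_2d(P)-o)
    return np.c_[k[1]+k[0]*p[:,0]/p[:,2],k[2]+k[0]*p[:,1]/p[:,2]]
def ray(c,uv,z):
    k,o,a=C[c];d=Ro.from_euler("xyz",a).apply([(uv[0]-k[1])/k[0],(uv[1]-k[2])/k[0],1]);return o+d*(z-o[2])/d[2]
T=lambda x,y:((x+.5)/3.2+144.5,(y+.5)/3.2+149.5)
S=lambda x,y:((x+.5)/3.1+199.5,(y+.5)/3.1+144.5)
def rackpts(p,L):
    L=np.array(L,float);c,s=np.cos(p[2]),np.sin(p[2]);return np.c_[p[0]+c*L[:,0]-s*L[:,1],p[1]+s*L[:,0]+c*L[:,1],L[:,2]]
E
python3 - <<'E'
from h import *
np.set_printoptions(precision=1,suppress=True)
for n,t,s,z in [("near",(572,104),(262,328),142),("far",(719,70),(157,443),142),("orange",(542,254),(193,215),142),("teal",(705,222),(77,323),142),("jar",(428,160),(342,264),84)]:
    f=lambda P:np.r_[proj("top",P)[0]-T(*t),proj("scene",P)[0]-S(*s)]
    q=least_squares(f,[500,-200,100])
    print(n,ray("top",T(*t),z)[:2],ray("scene",S(*s),z)[:2],"tri",q.x,q.fun)
top=[((75,132),T(67,136)),((75,-132),T(308,194)),((-75,-132),T(272,331))]
sc=[((-75,-132),S(353,141)),((75,-132),S(415,224)),((75,132),S(612,145))]
f=lambda p:np.r_[(proj("top",rackpts(p,[(*a,15) for a,_ in top]))-[b for _,b in top]).ravel(),(proj("scene",rackpts(p,[(*a,15) for a,_ in sc]))-[b for _,b in sc]).ravel()]
q=least_squares(f,[520,150,.2],x_scale=[100,100,.1]);print(q.x,q.x[2],q.fun)
g=rackpts(q.x,[(0,-88,52),(0,0,52),(0,88,52)]);print(g)
# bottle_c check: base & cap
print((proj("top",rackpts(q.x,[(-71,88,77),(71,88,69)]))-[144.5,149.5])*3.2)
# empty gutters check: end centres (top edges)
print((proj("top",rackpts(q.x,[(52.5,0,37),(-52.5,0,37),(52.5,-88,37),(-52.5,-88,37)]))-[144.5,149.5])*3.2)
E
```

```text
near [ 570.3 -198.7] [ 574.7 -196.2] tri [ 572.3 -196.9  139.3] [-0.7 -0.4 -0.7  0.1]
far [ 604.2 -340.5] [ 608.6 -338.9] tri [ 606.2 -339.4  138.8] [-0.6 -0.3 -0.6  0.1]
orange [ 425.3 -168.2] [ 430.  -165.5] tri [ 427.  -166.4  139.2] [-0.7 -0.4 -0.8  0.1]
teal [ 455.9 -321.9] [ 462.5 -322.7] tri [ 457.8 -321.9  135.5] [-0.4 -0.2 -0.4  0. ]
jar [528.2 -60.8] [536.1 -63.8] tri [530.8 -60.   74.7] [-0.2 -0.2 -0.3  0. ]
[468.1 207.9  -0.2] -0.22750611321983338 [-1.4 -0.7  0.3 -1.2  0.2  0.2 -1.7 -2.  -0.7  1.   0.7 -0.1]
[[448.3 122.1  52. ]
 [468.1 207.9  52. ]
 [487.9 293.6  52. ]]
[[ 49.3 270.7]
 [ 90.9 135. ]]
[[176.4 178.7]
 [149.1 278.4]
 [260.2 198. ]
 [233.9 298.2]]
```

Both sets of cap positions agree to about 4 mm (height 139 against 142). The rack fit has 1–2 px residuals, and the gutter ends reproject to within 3 crop px. Plan: grip each bottle at mid-height with the tool 20° below horizontal, pointing +y. Then lift, tip and yaw it, and lower it in.

```bash
cat >> h.py <<'E'
s20,c20=np.sin(np.radians(20)),np.cos(np.radians(20))
YAW=-.2275; CD=np.array([np.cos(YAW),np.sin(YAW),0])
def mat(x,z):
    x,z=np.array(x,float),np.array(z,float);return np.c_[x,np.cross(z,x),z]
GR=mat([0,s20,c20],[0,c20,-s20]); DN=mat([0,1,0],[0,0,-1])
DNC=mat(CD,[0,0,-1])
PL=mat(CD*c20-s20*np.array([0,0,1]),-c20*np.array([0,0,1])-s20*CD)
def go(p,R):
    from rig import r
    s=r.sense();R0=Ro.from_euler("xyz",s["tcp_rot"]);rv=(R0.inv()*Ro.from_matrix(R)).as_rotvec()
    t=R0.inv().apply(np.array(p)-s["eef_pos"])/1000
    print(np.round(t,4).tolist(),np.round(rv,4).tolist(),"rows",np.linalg.norm(t)/.0417,np.degrees(np.linalg.norm(rv))/7.16)
    print("t",round(s["clock"],2),"p",s["eef_pos"].round(1),"F",s["contact_force"].round(1),"q",s["qpos"].round(2),"open",round(s["opening"],3),"g",s["grasp_force"])
E
python3 -c "
from h import *
go([500,-100,300],DN)"
```

```text
[-0.5063, -0.5645, -0.0687] [-0.0011, 0.0008, 1.255] rows 18.258455742957107 10.043012132358706
t 0.1 p [194.  593.7 230.6] F [ 0.4 -0.4 -0.1] q [ 1.25  0.35  1.63  0.    1.16 -0.  ] open 1.001 g 0.0
```

Request:
send_rows(
  targets=[-0.506, -0.565, -0.069, 0, 0, 1.255, 1, -0.506, -0.565, -0.069, 0, 0, 1.255, 1, -0.506, -0.565, -0.069, 0, 0, 1.255, 1, -0.506, -0.565, -0.069, 0, 0, 1.255, 1, -0.506, -0.565, -0.069, 0, 0, 1.255, 1, -0.506, -0.565, -0.069, 0, 0, 1.255, 1, -0.506, -0.565, -0.069, 0, 0, 1.255, 1, -0.506, -0.565, -0.069, 0, 0, 1.255, 1, -0.506, -0.565, -0.069, 0, 0, 1.255, 1, -0.506, -0.565, -0.069, 0, 0, 1.255, 1, -0.506, -0.565, -0.069, 0, 0, 1.255, 1, -0.506, -0.565, -0.069, 0, 0, 1.255, 1],
)

```text
clock: 1.1
eef_pos: [394.8, 136.3, 276.8]
tcp_rot: [3.141, -0.0, 1.57]
contact_force: [1.4, 1.0, -0.6]
opening: 0.996
grasp_force: 0.0
```

```bash
python3 -c "
from h import *
go([606,-441,300],GR)"
```

```text
[-0.5772, 0.2117, -0.0232] [0.0007, 1.2216, -0.0006] rows 14.75319163937662 9.775663043782531
t 1.1 p [394.8 136.3 276.8] F [ 1.4  1.  -0.6] q [ 0.33 -0.03  1.99  0.    1.18  0.33] open 0.996 g 0.0
```

Request:
send_rows(
  targets=[-0.577, 0.212, -0.023, 0, 1.222, 0, 1, -0.577, 0.212, -0.023, 0, 1.222, 0, 1, -0.577, 0.212, -0.023, 0, 1.222, 0, 1, -0.577, 0.212, -0.023, 0, 1.222, 0, 1, -0.577, 0.212, -0.023, 0, 1.222, 0, 1, -0.577, 0.212, -0.023, 0, 1.222, 0, 1, -0.577, 0.212, -0.023, 0, 1.222, 0, 1, -0.577, 0.212, -0.023, 0, 1.222, 0, 1, -0.577, 0.212, -0.023, 0, 1.222, 0, 1, -0.577, 0.212, -0.023, 0, 1.222, 0, 1, -0.577, 0.212, -0.023, 0, 1.222, 0, 1, -0.577, 0.212, -0.023, 0, 1.222, 0, 1],
)

```text
clock: 2.1
eef_pos: [543.8, -274.0, 288.3]
tcp_rot: [-3.128, -1.233, 1.556]
contact_force: [1.3, -0.3, -0.7]
opening: 0.997
grasp_force: 0.0
```

```bash
python3 -c "
from h import *
go([606,-445,200],GR)"
```

```text
[-0.1397, 0.063, -0.1321] [0.0008, -0.0113, -0.0049] rows 4.851020964708545 0.09875362189163076
t 2.1 p [ 543.8 -274.   288.3] F [ 1.3 -0.3 -0.7] q [-0.83  0.79  1.29  0.79  2.04 -0.85] open 0.997 g 0.0
```

Request:
send_rows(
  targets=[-0.14, 0.063, -0.132, 0, -0.011, -0.005, 1, -0.14, 0.063, -0.132, 0, -0.011, -0.005, 1, -0.14, 0.063, -0.132, 0, -0.011, -0.005, 1, -0.14, 0.063, -0.132, 0, -0.011, -0.005, 1, -0.14, 0.063, -0.132, 0, -0.011, -0.005, 1, -0.14, 0.063, -0.132, 0, -0.011, -0.005, 1, -0.14, 0.063, -0.132, 0, -0.011, -0.005, 1, -0.14, 0.063, -0.132, 0, -0.011, -0.005, 1],
)

```text
clock: 2.77
eef_pos: [607.8, -442.5, 205.0]
tcp_rot: [3.13, -1.212, 1.583]
contact_force: [-0.6, -0.2, 0.7]
opening: 0.999
grasp_force: 0.0
```

```bash
python3 -c "
from h import *
go([606,-445,110.5],GR)
from rig import cams
import cv2
f=cams.grab_frame('wrist');cv2.imwrite('pics/w1.png',f['color']);print(f['fx'],f['cx'],f['cy'],f['xyz'],f['attitude'])"
```

```text
[-0.0893, -0.0022, 0.0308] [-0.0004, 0.0094, 0.0044] rows 2.266627443120253 0.08308100647807834
t 2.77 p [ 607.8 -442.5  205. ] F [-0.6 -0.2  0.7] q [-0.9   1.15  0.71  0.82  2.22 -0.74] open 0.999 g 0.0
320.65625067828694 281.04638735427955 214.51433272053538 [ 607.13459821 -547.66833316  333.73036285] [-2.26205742 -0.0035798   0.0037597 ]
```

View pics/w1.png

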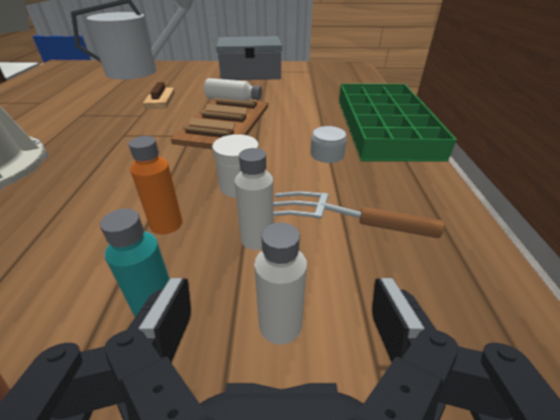

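The far bottle sits centred between the open fingers, cap at (282,240). The near one is behind it, cap at (253,157), and the turquoise one is clear to the left of the fingers. Moving to the pre-grasp height next.

Request:
send_rows(
  targets=[-0.089, -0.002, 0.031, 0, 0.009, 0.004, 1, -0.089, -0.002, 0.031, 0, 0.009, 0.004, 1, -0.089, -0.002, 0.031, 0, 0.009, 0.004, 1, -0.089, -0.002, 0.031, 0, 0.009, 0.004, 1, -0.089, -0.002, 0.031, 0, 0.009, 0.004, 1, -0.089, -0.002, 0.031, 0, 0.009, 0.004, 1],
)

```text
clock: 3.32
eef_pos: [607.2, -445.7, 115.3]
tcp_rot: [3.13, -1.217, 1.583]
contact_force: [0.8, 0.0, -0.3]
opening: 1.001
grasp_force: 0.0
```

```bash
python3 -c "
from h import *
C['w']=((320.656,281.046,214.514),np.array([607.13,-547.67,333.73]),[-2.26205742,-.0035798,.0037597])
print(ray('w',(281.5,233),142),ray('w',(253,156),142))
go([606.3,-318.8,64.5],GR)"
```

```text
[ 607.43886274 -341.38053505  142.        ] [ 572.80463653 -205.85694323  142.        ]
[-0.0037, -0.001, 0.1367] [0.0005, 0.0043, 0.0043] rows 3.278971643765623 0.04858422385180065
t 3.32 p [ 607.2 -445.7  115.3] F [ 0.8  0.  -0.3] q [-0.9   1.26  0.69  0.78  2.16 -0.81] open 1.001 g 0.0
```

Request:
send_rows(
  targets=[-0.003, -0.001, 0.03, 0, 0.004, 0.004, 1, -0.004, -0.001, 0.06, 0, 0.004, 0.004, 1, -0.004, -0.001, 0.085, 0, 0.004, 0.004, 1, -0.004, -0.001, 0.11, 0, 0.004, 0.004, 1, -0.004, -0.001, 0.125, 0, 0.004, 0.004, 1, -0.004, -0.001, 0.136, 0, 0.004, 0.004, 1, -0.004, -0.001, 0.136, 0, 0.004, 0.004, 1, -0.004, -0.001, 0.136, 0, 0.004, 0.004, 1, -0.004, -0.001, 0.136, 0, 0.004, 0.004, 1],
)

```text
clock: 4.07
eef_pos: [606.0, -320.3, 62.4]
tcp_rot: [-3.139, -1.222, 1.567]
contact_force: [0.1, 0.2, -0.9]
opening: 1.0
grasp_force: 0.0
```

```bash
python3 -c "
from h import *
go([606.3,-318.8,64.5],GR)"
```

```text
[0.0025, 0.0003, 0.0007] [0.0012, -0.0004, -0.0013] rows 0.06316359060925786 0.013979722785145103
t 4.07 p [ 606.  -320.3   62.4] F [ 0.1  0.2 -0.9] q [-0.82  1.16  1.05  0.76  1.92 -0.94] open 1.0 g 0.0
```

Request:
send_rows(
  targets=[0, 0, 0, 0, 0, 0, 0.2, 0, 0, 0, 0, 0, 0, 0, 0, 0, 0, 0, 0, 0, -0.2, 0, 0, 0, 0, 0, 0, -0.5, 0, 0, 0, 0, 0, 0, -0.5, 0, 0, 0, 0, 0, 0, -0.5, 0, 0, 0, 0, 0, 0, -0.5, 0, 0, 0, 0, 0, 0, -0.5, 0, 0, 0, 0, 0, 0, -0.5, 0, 0, 0, 0, 0, 0, -0.5],
  grip_force=45,
)

```text
clock: 4.9
eef_pos: [605.5, -318.9, 61.1]
tcp_rot: [-3.134, -1.224, 1.562]
contact_force: [-0.2, -1.5, 3.7]
opening: 0.572
grasp_force: 45.8
```

```bash
python3 -c "
from h import *
go([606.3,-320,200],GR)"
```

```text
[0.1303, 0.0005, -0.0482] [0.0, -0.0024, -0.0028] rows 3.33105620525442 0.029530434878263515
t 4.9 p [ 605.5 -318.9   61.1] F [-0.2 -1.5  3.7] q [-0.82  1.16  1.05  0.76  1.92 -0.94] open 0.572 g 45.84483951330185
```

Request:
send_rows(
  targets=[0.01, 0, -0.0036, 0, 0, 0, -0.5, 0.03, 0, -0.0109, 0, 0, 0, -0.5, 0.055, 0, -0.02, 0, 0, 0, -0.5, 0.08, 0, -0.0291, 0, 0, 0, -0.5, 0.105, 0, -0.0382, 0, 0, 0, -0.5, 0.13, 0, -0.0473, 0, 0, 0, -0.5, 0.155, 0, -0.0564, 0, 0, 0, -0.5, 0.18, 0, -0.0655, 0, 0, 0, -0.5, 0.2, 0, -0.0728, 0, 0, 0, -0.5, 0.215, 0, -0.0783, 0, 0, 0, -0.5, 0.215, 0, -0.0783, 0, 0, 0, -0.5],
)

```text
clock: 5.82
eef_pos: [606.6, -319.8, 293.6]
tcp_rot: [3.138, -1.221, 1.573]
contact_force: [0.7, -0.3, -0.9]
opening: 0.571
grasp_force: 46.3
```

```bash
python3 -c "
from h import *
go([520,-100,300],DN)"
```

```text
[0.0815, -0.0868, 0.2042] [0.0014, -1.2209, 0.0001] rows 5.668180465371797 9.769538821757427
t 5.82 p [ 606.6 -319.8  293.6] F [ 0.7 -0.3 -0.9] q [-0.82  0.9   1.05  0.85  2.1  -0.74] open 0.571 g 46.31374508142471
```

Request:
send_rows(
  targets=[0.008, -0.009, 0.02, 0, -0.1, 0, -0.5, 0.015, -0.016, 0.037, 0, -0.21, 0, -0.5, 0.022, -0.023, 0.055, 0, -0.32, 0, -0.5, 0.029, -0.031, 0.074, 0, -0.43, 0, -0.5, 0.037, -0.039, 0.092, 0, -0.54, 0, -0.5, 0.044, -0.047, 0.11, 0, -0.65, 0, -0.5, 0.051, -0.055, 0.128, 0, -0.76, 0, -0.5, 0.058, -0.062, 0.146, 0, -0.87, 0, -0.5, 0.066, -0.07, 0.164, 0, -0.98, 0, -0.5, 0.073, -0.078, 0.183, 0, -1.09, 0, -0.5, 0.081, -0.087, 0.204, 0, -1.22, 0, -0.5, 0.081, -0.087, 0.204, 0, -1.22, 0, -0.5],
)

```text
clock: 6.82
eef_pos: [517.7, -93.0, 296.6]
tcp_rot: [-3.138, 0.0, 1.578]
contact_force: [0.8, -0.3, -1.1]
opening: 0.572
grasp_force: 46.6
```

```bash
python3 -c "
from h import *
go([450,100,300],DNC)"
```

```text
[0.1934, -0.0664, -0.0033] [-0.002, 0.0034, 1.8051] rows 4.905315120270325 14.444957888343794
t 6.82 p [517.7 -93.  296.6] F [ 0.8 -0.3 -1.1] q [-0.18  0.14  1.76 -0.    1.24 -0.19] open 0.572 g 46.58593386411667
```

Request:
send_rows(
  targets=[0.016, -0.006, 0, 0, 0, 0.11, -0.5, 0.032, -0.011, 0, 0, 0, 0.23, -0.5, 0.049, -0.017, 0, 0, 0, 0.35, -0.5, 0.065, -0.023, 0, 0, 0, 0.47, -0.5, 0.081, -0.028, 0, 0, 0, 0.59, -0.5, 0.097, -0.034, 0, 0, 0, 0.71, -0.5, 0.113, -0.039, 0, 0, 0, 0.83, -0.5, 0.13, -0.045, 0, 0, 0, 0.95, -0.5, 0.146, -0.05, 0, 0, 0, 1.07, -0.5, 0.162, -0.056, 0, 0, 0, 1.19, -0.5, 0.178, -0.061, 0, 0, 0, 1.31, -0.5, 0.193, -0.066, 0, 0, 0, 1.43, -0.5],
)

```text
clock: 7.82
eef_pos: [452.5, 93.7, 296.4]
tcp_rot: [-3.137, 0.005, 0.134]
contact_force: [0.4, 0.2, -0.4]
opening: 0.574
grasp_force: 46.6
```

```bash
cat >> h.py <<'E'
G=[np.array([447,123.5,52]),np.array([466.5,209,52])]
def place(i,grip=68.5,up=0,back=21):
    return G[i]+CD*(grip-71)+back*PL[:,2]+[0,0,up]
E
python3 -c "
from h import *
print(place(1))
go(place(1,up=150),PL)"
```

```text
[457.06706112 211.18379932  32.26645496]
[0.0208, -0.1153, 0.1146] [0.0596, -0.3394, 0.3588] rows 3.9310953615835253 3.9810802550059394
t 7.82 p [452.5  93.7 296.4] F [ 0.4  0.2 -0.4] q [0.2  0.03 1.88 0.01 1.23 1.63] open 0.574 g 46.630320847034454
```

Request:
send_rows(
  targets=[0.004, -0.02, 0.02, 0.01, -0.056, 0.06, -0.5, 0.008, -0.04, 0.04, 0.02, -0.113, 0.12, -0.5, 0.011, -0.06, 0.06, 0.03, -0.17, 0.18, -0.5, 0.014, -0.08, 0.08, 0.04, -0.226, 0.24, -0.5, 0.017, -0.1, 0.1, 0.05, -0.283, 0.3, -0.5, 0.021, -0.115, 0.115, 0.06, -0.339, 0.359, -0.5, 0.021, -0.115, 0.115, 0.06, -0.339, 0.359, -0.5, 0.021, -0.115, 0.115, 0.06, -0.339, 0.359, -0.5],
)

```text
clock: 8.48
eef_pos: [457.2, 209.8, 181.1]
tcp_rot: [3.141, 0.349, -0.221]
contact_force: [-0.3, -0.0, -1.3]
opening: 0.574
grasp_force: 46.8
```

```bash
python3 -c "
from h import *
from rig import cams
import cv2
go(place(1,up=30),PL)
out=[]
for n in('wrist','top'):
    f=cams.grab_frame(n);c=f['color'];print(n,f['fx'],f['cx'],f['cy'],f['xyz'],f['attitude'])
    if n=='top': c=cv2.resize(c[170:290,130:270],(490,420),interpolation=cv2.INTER_CUBIC)
    out.append(c)
cv2.imwrite('pics/p1.png',cv2.resize(cv2.hconcat([cv2.resize(out[0],(450,338)),cv2.resize(out[1],(350,338))]),(800,338)))"
```

```text
[0.0403, -0.0014, 0.1118] [0.0033, 0.0003, 0.0065] rows 2.8504338756547627 0.05797928271808247
t 8.48 p [457.2 209.8 181.1] F [-0.3 -0.  -1.3] q [0.31 0.39 1.75 0.18 1.31 2.03] open 0.574 g 46.84583902359009
wrist 320.65625067828694 281.04638735427955 214.51433272053538 [581.74970631 180.72193771 286.12677718] [ 2.45938062e+00 -1.25986544e-03 -1.78926740e+00]
top 462.9093948571374 282.17176636099833 207.60258248455239 [ 209.72882555  -70.63935095 1513.05121789] [-2.93950266e+00 -1.73375934e-03 -1.56957411e+00]
```

View pics/p1.png

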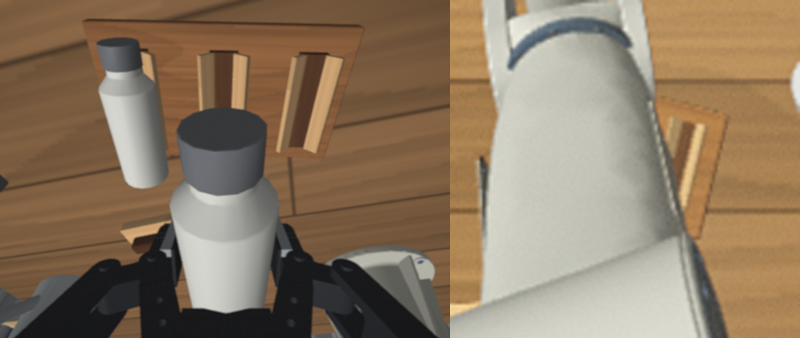

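The held bottle lies horizontal with its cap away from the robot, lined up over the middle gutter. In the composite, the gutter's far end is at (197–249,55). The rack's far corners are at (83,20) and (363,28), and the right gutter's ends are at (292–341,54) and (278–325,153). I'll check the rack fit against these.

```bash
python3 -c "
from h import *
np.set_printoptions(precision=1,suppress=True)
C['w']=((320.656,281.046,214.514),np.array([581.75,180.72,286.13]),[2.45938062,-.00125987,-1.7892674])
k=560/450;l=420/338
W=lambda x,y:(x*k,y*l)
p=[466.5,209,YAW]
def loc(w):
    d=w[:2]-np.array(p[:2]);c,s=np.cos(YAW),np.sin(YAW);return np.array([c*d[0]+s*d[1],-s*d[0]+c*d[1]])
for n,x,y,z in [('cornL',83,19,15),('cornR',363,27,15),('g1farL',197,54,37),('g1farR',249,55,37),('g0farL',292,53,37),('g0farR',341,55,37),('g0nearL',278,152,37),('g0nearR',325,155,37)]:
    w=ray('w',W(x,y),z);print(n,w,loc(w))
# held bottle cap: where is it
m=np.array(p);print(ray('w',W(222,128),181.1+21*c20))
"
```

```text
cornL [571.3 316.3  15. ] [ 77.9 128.2]
cornR [509.   65.8  15. ] [  73.7 -129.9]
g1farL [524.9 219.8  37. ] [54.5 23.7]
g1farR [513.8 173.9  37. ] [ 54.  -23.5]
g0farL [507.1 135.6  37. ] [ 56.1 -62.3]
g0farR [495.7  92.2  37. ] [  54.8 -107.2]
g0nearL [401.1 158.   37. ] [-52.2 -64.4]
g0nearR [384.8 104.2  37. ] [ -56.  -120.5]
[535.4 192.4 200.8]
```

The rack estimate holds to within 1 mm, and the held cap lies 71 mm along and under 1 mm off the gutter line. Lowering now.

Request:
send_rows(
  targets=[0.007, 0, 0.019, 0.003, 0, 0.006, -0.5, 0.014, -0.001, 0.038, 0.003, 0, 0.006, -0.5, 0.021, -0.001, 0.057, 0.003, 0, 0.006, -0.5, 0.028, -0.001, 0.076, 0.003, 0, 0.006, -0.5, 0.034, -0.001, 0.094, 0.003, 0, 0.006, -0.5, 0.038, -0.001, 0.105, 0.003, 0, 0.006, -0.5, 0.04, -0.001, 0.112, 0.003, 0, 0.006, -0.5, 0.04, -0.001, 0.112, 0.003, 0, 0.006, -0.5, 0.04, -0.001, 0.112, 0.003, 0, 0.006, -0.5, 0.04, -0.001, 0.112, 0.003, 0, 0.006, -0.5],
)

```text
clock: 9.42
eef_pos: [458.6, 211.7, 65.4]
tcp_rot: [-3.138, 0.345, -0.228]
contact_force: [-0.5, -1.1, -0.8]
opening: 0.572
grasp_force: 46.9
```

```bash
python3 -c "
from h import *
go(place(1,up=5)+1*CD,PL)"
```

```text
[0.0092, 0.0009, 0.0266] [-0.0033, -0.0046, -0.0004] rows 0.6753975574578911 0.04519941209543122
t 9.42 p [458.6 211.7  65.4] F [-0.5 -1.1 -0.8] q [0.31 0.54 1.82 0.2  1.09 1.99] open 0.572 g 46.8500617146492
```

Request:
send_rows(
  targets=[0.003, 0, 0.009, 0, 0, 0, -0.5, 0.006, 0.001, 0.018, -0.002, -0.003, 0, -0.5, 0.008, 0.001, 0.023, -0.003, -0.004, 0, -0.5, 0.009, 0.001, 0.026, -0.003, -0.004, 0, -0.5, 0.009, 0.001, 0.026, -0.003, -0.004, 0, -0.5, 0.009, 0.001, 0.026, -0.003, -0.004, 0, -0.5],
)

```text
clock: 9.92
eef_pos: [457.2, 210.7, 36.5]
tcp_rot: [3.14, 0.351, -0.229]
contact_force: [0.9, 0.1, -1.1]
opening: 0.568
grasp_force: 46.9
```

```bash
python3 -c "
from h import *
go(place(1,up=0)+1*CD,PL)"
```

```text
[0.0022, -0.0005, 0.0037] [0.0008, 0.0015, -0.0009] rows 0.10401658104495201 0.015899640913848326
t 9.92 p [457.2 210.7  36.5] F [ 0.9  0.1 -1.1] q [0.31 0.59 1.82 0.2  1.04 1.98] open 0.568 g 46.85686945451607
```

Request:
send_rows(
  targets=[0.0008, 0, 0.001, 0, 0, 0, -0.5, 0.0012, 0, 0.002, 0, 0, 0, -0.5, 0.0012, 0, 0.002, 0, 0, 0, -0.5],
)

```text
clock: 10.17
eef_pos: [458.0, 210.8, 34.8]
tcp_rot: [3.141, 0.35, -0.228]
contact_force: [-0.6, 1.5, 0.7]
opening: 0.573
grasp_force: 48.1
```

Request:
send_rows(
  targets=[0.0003, 0, 0.001, 0, 0, 0, -0.5, 0.0007, 0, 0.0018, 0, 0, 0, -0.5, 0.0007, 0, 0.0018, 0, 0, 0, -0.5],
)

```text
clock: 10.42
eef_pos: [458.4, 211.4, 33.4]
tcp_rot: [-3.141, 0.349, -0.228]
contact_force: [-0.8, 3.1, 8.6]
opening: 0.57
grasp_force: 50.5
```

Contact at 33.4 mm (32.3 expected) with 8.6 N means the bottle is seated. Opening slowly.

Request:
send_rows(
  targets=[0, 0, 0, 0, 0, 0, 0.16, 0, 0, 0, 0, 0, 0, 0.2, 0, 0, 0, 0, 0, 0, 0.25, 0, 0, 0, 0, 0, 0, 0.3, 0, 0, 0, 0, 0, 0, 0.4, 0, 0, 0, 0, 0, 0, 0.5, 0, 0, 0, 0, 0, 0, 0.55, 0, 0, 0, 0, 0, 0, 0.55],
)

```text
clock: 11.08
eef_pos: [457.6, 210.4, 32.5]
tcp_rot: [3.14, 0.35, -0.228]
contact_force: [-0.1, 0.0, 0.3]
opening: 0.775
grasp_force: 0.0
```

Request:
send_rows(
  targets=[0, 0, -0.008, 0, 0, 0, 0.55, 0, 0, -0.02, 0, 0, 0, 0.55, 0, 0, -0.04, 0, 0, 0, 0.55, 0, 0, -0.07, 0, 0, 0, 0.55, 0, 0, -0.1, 0, 0, 0, 0.7, 0, 0, -0.13, 0, 0, 0, 1, 0, 0, -0.16, 0, 0, 0, 1, 0, 0, -0.19, 0, 0, 0, 1, 0, 0, -0.19, 0, 0, 0, 1],
)

```text
clock: 11.83
eef_pos: [525.8, 196.2, 217.8]
tcp_rot: [-3.138, 0.341, -0.228]
contact_force: [-0.1, -0.2, 0.9]
opening: 1.002
grasp_force: 0.0
```

```bash
python3 -c "
from h import *
from rig import cams
import cv2
f=cams.grab_frame('wrist');c=f['color'];print(f['fx'],f['cx'],f['cy'],f['xyz'],f['attitude'])
cv2.imwrite('pics/p2.png',c)
go([545,-200,300],DN)"
```

```text
320.65625067828694 281.04638735427955 214.51433272053538 [649.14093132 165.83948593 323.86805724] [ 2.46787258  0.00343199 -1.7978158 ]
[0.0748, 0.3809, -0.1179] [-0.3104, 0.2429, -1.7792] rows 9.72788375736994 14.58318334235264
t 11.88 p [524.1 196.1 215.1] F [-0.6  0.7  0.1] q [0.26 0.44 1.59 0.16 1.42 2.01] open 0.997 g 0.0
```

View pics/p2.png

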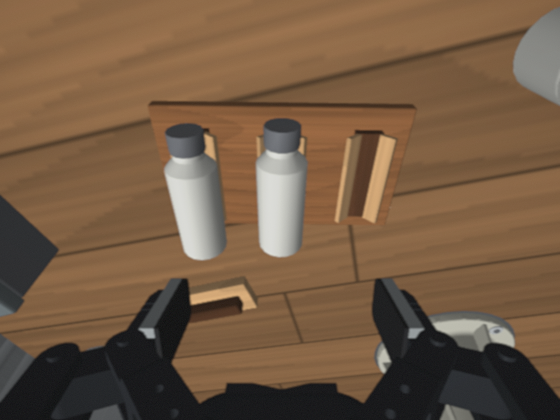

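Two bottles now lie in a neat row: c's cap at (185,133), the new one's at (282,128), both parallel in their gutters. Now the near standing bottle.

Request:
send_rows(
  targets=[0.075, 0.381, -0.118, -0.31, 0.243, -1.779, 1, 0.075, 0.381, -0.118, -0.31, 0.243, -1.779, 1, 0.075, 0.381, -0.118, -0.31, 0.243, -1.779, 1, 0.075, 0.381, -0.118, -0.31, 0.243, -1.779, 1, 0.075, 0.381, -0.118, -0.31, 0.243, -1.779, 1, 0.075, 0.381, -0.118, -0.31, 0.243, -1.779, 1, 0.075, 0.381, -0.118, -0.31, 0.243, -1.779, 1, 0.075, 0.381, -0.118, -0.31, 0.243, -1.779, 1, 0.075, 0.381, -0.118, -0.31, 0.243, -1.779, 1, 0.075, 0.381, -0.118, -0.31, 0.243, -1.779, 1, 0.075, 0.381, -0.118, -0.31, 0.243, -1.779, 1, 0.075, 0.381, -0.118, -0.31, 0.243, -1.779, 1],
)

```text
clock: 12.88
eef_pos: [542.6, -202.0, 296.6]
tcp_rot: [-3.088, 0.055, 1.257]
contact_force: [-0.3, 0.7, -0.3]
opening: 0.997
grasp_force: 0.0
```

```bash
python3 -c "
from h import *
C['w']=((320.656,281.046,214.514),np.array([649.14,165.84,323.87]),[2.46787258,.00343199,-1.7978158])
for n,u,v,z in [('c',185,129,69),('b',282,122.5,69),('cbase',203,257,52),('bbase',281,254,52)]:
    w=ray('w',(u,v),z);d=w[:2]-G[1][:2];print(n,w,CD[:2]@d,[-CD[1],CD[0]]@d)
go([572,-310,260],GR)"
```

```text
c [558.51606197 270.42161326  69.        ] 75.79191801497484 80.59252695011203
b [545.83956464 189.79009728  69.        ] 81.62789784548374 -0.8204713652989035
cbase [394.61966787 322.89097335  52.        ] -95.71548452250121 94.74429787103134
bbase [378.65690628 229.33646662  52.        ] -90.1664072105917 9.895916864977039e-05
[-0.0915, 0.0634, 0.0383] [0.1392, 1.2563, -0.3135] rows 2.824204861537887 10.42122737557285
t 12.88 p [ 542.6 -202.   296.6] F [-0.3  0.7 -0.3] q [-0.33  0.26  1.62 -0.06  1.32  0.  ] open 0.997 g 0.0
```

Request:
send_rows(
  targets=[-0.0915, 0.063, 0.038, 0.139, 1.256, -0.313, 1, -0.0915, 0.063, 0.038, 0.139, 1.256, -0.313, 1, -0.0915, 0.063, 0.038, 0.139, 1.256, -0.313, 1, -0.0915, 0.063, 0.038, 0.139, 1.256, -0.313, 1, -0.0915, 0.063, 0.038, 0.139, 1.256, -0.313, 1, -0.0915, 0.063, 0.038, 0.139, 1.256, -0.313, 1, -0.0915, 0.063, 0.038, 0.139, 1.256, -0.313, 1, -0.0915, 0.063, 0.038, 0.139, 1.256, -0.313, 1, -0.0915, 0.063, 0.038, 0.139, 1.256, -0.313, 1, -0.0915, 0.063, 0.038, 0.139, 1.256, -0.313, 1, -0.0915, 0.063, 0.038, 0.139, 1.256, -0.313, 1, -0.0915, 0.063, 0.038, 0.139, 1.256, -0.313, 1],
)

```text
clock: 13.88
eef_pos: [570.7, -308.2, 256.3]
tcp_rot: [-3.123, -1.228, 1.549]
contact_force: [0.8, 0.1, -0.9]
opening: 1.003
grasp_force: 0.0
```

```bash
python3 -c "
from h import *
go([572,-310,260],GR)
go([572,-308,112],GR)"
```

```text
[0.0029, 0.0013, -0.003] [0.0022, -0.0068, -0.0073] rows 0.10475453738022447 0.081744207636494
t 13.88 p [ 570.7 -308.2  256.3] F [ 0.8  0.1 -0.9] q [-0.84  0.89  1.17  0.79  2.05 -0.83] open 1.003 g 0.0
[-0.1358, 0.0022, 0.0486] [0.0022, -0.0068, -0.0073] rows 3.4595856741755977 0.081744207636494
t 13.88 p [ 570.7 -308.2  256.3] F [ 0.8  0.1 -0.9] q [-0.84  0.89  1.17  0.79  2.05 -0.83] open 1.003 g 0.0
```

Request:
send_rows(
  targets=[-0.034, 0.002, 0.012, 0.002, -0.007, -0.007, 1, -0.068, 0.002, 0.024, 0.002, -0.007, -0.007, 1, -0.1, 0.002, 0.036, 0.002, -0.007, -0.007, 1, -0.125, 0.002, 0.045, 0.002, -0.007, -0.007, 1, -0.136, 0.002, 0.049, 0.002, -0.007, -0.007, 1, -0.136, 0.002, 0.049, 0.002, -0.007, -0.007, 1, -0.136, 0.002, 0.049, 0.002, -0.007, -0.007, 1, -0.136, 0.002, 0.049, 0.002, -0.007, -0.007, 1, -0.136, 0.002, 0.049, 0.002, -0.007, -0.007, 1],
)

```text
clock: 14.63
eef_pos: [574.4, -309.3, 118.0]
tcp_rot: [3.121, -1.212, 1.591]
contact_force: [-0.4, -1.1, -0.2]
opening: 1.009
grasp_force: 0.0
```

```bash
python3 -c "
from h import *
from rig import cams
import cv2
f=cams.grab_frame('wrist');cv2.imwrite('pics/w2.png',f['color']);print(f['xyz'],f['attitude'])
go([572.5,-180,62],GR)"
```

```text
[ 573.23099339 -414.40177797  246.83201235] [-2.26288071 -0.00690597  0.00256814]
[-0.0067, -0.0021, 0.1406] [0.0018, 0.01, 0.0069] rows 3.3763217303764774 0.09820216519578688
t 14.68 p [ 574.3 -309.3  117.7] F [0.3 0.3 0.2] q [-0.83  1.04  1.17  0.74  1.92 -0.97] open 1.0 g 0.0
```

View pics/w2.png

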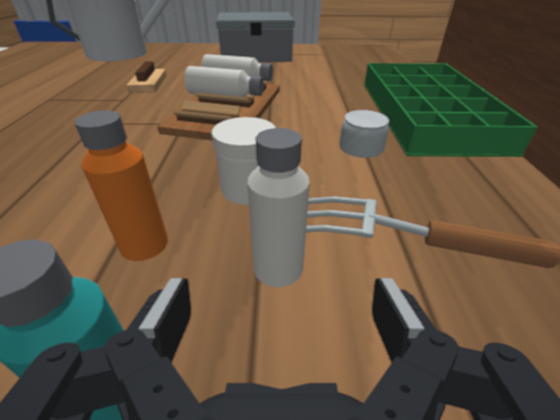

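The bottle is centred between the fingers, cap at (279,139). Jar and fork lie behind it, and the turquoise bottle is clear to the left.

```bash
python3 -c "
from h import *
C['w']=((320.656,281.046,214.514),np.array([573.23,-414.4,246.83]),[-2.26288071,-.00690597,.00256814])
print(ray('w',(279,139),142), proj('w',[[572.5,-199,142],[572.5,-199-25,0]]))"
```

```text
[ 571.94759429 -203.25684605  142.        ] [[279.80495385 136.32655083]
 [278.99447984 286.77425014]]
```

Request:
send_rows(
  targets=[-0.004, -0.002, 0.03, 0.002, 0.01, 0.007, 1, -0.007, -0.002, 0.06, 0.002, 0.01, 0.007, 1, -0.007, -0.002, 0.085, 0.002, 0.01, 0.007, 1, -0.007, -0.002, 0.11, 0.002, 0.01, 0.007, 1, -0.007, -0.002, 0.13, 0.002, 0.01, 0.007, 1, -0.007, -0.002, 0.141, 0.002, 0.01, 0.007, 1, -0.007, -0.002, 0.141, 0.002, 0.01, 0.007, 1, -0.007, -0.002, 0.141, 0.002, 0.01, 0.007, 1, -0.007, -0.002, 0.141, 0.002, 0.01, 0.007, 1],
)

```text
clock: 15.43
eef_pos: [572.5, -180.4, 60.6]
tcp_rot: [-3.139, -1.223, 1.568]
contact_force: [0.2, 0.5, 0.5]
opening: 1.001
grasp_force: 0.0
```

Request:
send_rows(
  targets=[0, 0, 0, 0, 0, 0, 0.2, 0, 0, 0, 0, 0, 0, 0, 0, 0, 0, 0, 0, 0, -0.2, 0, 0, 0, 0, 0, 0, -0.5, 0, 0, 0, 0, 0, 0, -0.5, 0, 0, 0, 0, 0, 0, -0.5, 0, 0, 0, 0, 0, 0, -0.5, 0, 0, 0, 0, 0, 0, -0.5, 0, 0, 0, 0, 0, 0, -0.5, 0, 0, 0, 0, 0, 0, -0.5],
  grip_force=45,
)

```text
clock: 16.27
eef_pos: [572.1, -179.2, 60.2]
tcp_rot: [-3.136, -1.224, 1.565]
contact_force: [-0.3, -3.9, 5.3]
opening: 0.573
grasp_force: 46.8
```

Request:
send_rows(
  targets=[0.01, 0, -0.0036, 0, 0, 0, -0.5, 0.03, 0, -0.0109, 0, 0, 0, -0.5, 0.055, 0, -0.02, 0, 0, 0, -0.5, 0.08, 0, -0.0291, 0, 0, 0, -0.5, 0.105, 0, -0.0382, 0, 0, 0, -0.5, 0.13, 0, -0.0473, 0, 0, 0, -0.5, 0.155, 0, -0.0564, 0, 0, 0, -0.5, 0.18, 0, -0.0655, 0, 0, 0, -0.5, 0.2, 0, -0.0728, 0, 0, 0, -0.5, 0.22, 0, -0.0801, 0, 0, 0, -0.5, 0.22, 0, -0.0801, 0, 0, 0, -0.5],
)

```text
clock: 17.18
eef_pos: [573.1, -179.9, 298.1]
tcp_rot: [3.136, -1.221, 1.577]
contact_force: [0.7, 0.2, -1.7]
opening: 0.566
grasp_force: 46.6
```

```bash
python3 -c "
from h import *
go([500,-60,300],DN)"
```

```text
[0.043, -0.0731, 0.1119] [0.0015, -1.2212, 0.0016] rows 3.367525884404654 9.772352194816683
t 17.18 p [ 573.1 -179.9  298.1] F [ 0.7  0.2 -1.7] q [-0.72  0.71  1.41  0.85  1.93 -0.82] open 0.566 g 46.62217676639557
```

Request:
send_rows(
  targets=[0.004, -0.007, 0.01, 0, -0.1, 0, -0.5, 0.008, -0.014, 0.02, 0, -0.21, 0, -0.5, 0.012, -0.02, 0.03, 0, -0.32, 0, -0.5, 0.016, -0.027, 0.04, 0, -0.43, 0, -0.5, 0.02, -0.033, 0.05, 0, -0.54, 0, -0.5, 0.024, -0.04, 0.06, 0, -0.65, 0, -0.5, 0.028, -0.047, 0.07, 0, -0.76, 0, -0.5, 0.032, -0.054, 0.08, 0, -0.87, 0, -0.5, 0.036, -0.061, 0.09, 0, -0.98, 0, -0.5, 0.04, -0.067, 0.1, 0, -1.09, 0, -0.5, 0.043, -0.073, 0.112, 0, -1.22, 0, -0.5, 0.043, -0.073, 0.112, 0, -1.22, 0, -0.5],
)

```text
clock: 18.18
eef_pos: [498.1, -54.9, 296.4]
tcp_rot: [-3.139, 0.001, 1.577]
contact_force: [0.5, 0.5, -2.7]
opening: 0.566
grasp_force: 46.9
```

```bash
python3 -c "
from h import *
go([445,60,300],DNC)"
```

```text
[0.1152, -0.0524, -0.0037] [-0.0005, 0.0033, 1.8044] rows 3.0355106743744527 14.439003547433275
t 18.18 p [498.1 -54.9 296.4] F [ 0.5  0.5 -2.7] q [-0.11  0.1   1.81 -0.    1.23 -0.12] open 0.566 g 46.868969947099686
```

Request:
send_rows(
  targets=[0.01, -0.004, 0, 0, 0, 0.11, -0.5, 0.019, -0.009, 0, 0, 0, 0.23, -0.5, 0.029, -0.013, 0, 0, 0, 0.35, -0.5, 0.038, -0.017, 0, 0, 0, 0.47, -0.5, 0.048, -0.022, 0, 0, 0, 0.59, -0.5, 0.058, -0.026, 0, 0, 0, 0.71, -0.5, 0.067, -0.03, 0, 0, 0, 0.83, -0.5, 0.077, -0.035, 0, 0, 0, 0.95, -0.5, 0.086, -0.039, 0, 0, 0, 1.07, -0.5, 0.096, -0.044, 0, 0, 0, 1.19, -0.5, 0.106, -0.048, 0, 0, 0, 1.31, -0.5, 0.115, -0.052, 0, 0, 0, 1.43, -0.5],
)

```text
clock: 19.18
eef_pos: [446.5, 55.7, 296.0]
tcp_rot: [-3.136, 0.004, 0.135]
contact_force: [-0.1, -0.4, -3.2]
opening: 0.569
grasp_force: 46.9
```

```bash
python3 -c "
from h import *
print(place(0,67.2))
go(place(0,67.2,up=120),PL)"
```

```text
[436.30055784 125.97700476  32.26645496]
[0.0, -0.0703, 0.1441] [0.0591, -0.34, 0.3598] rows 3.8450593376517763 3.989208273454137
t 19.18 p [446.5  55.7 296. ] F [-0.1 -0.4 -3.2] q [0.12 0.01 1.91 0.01 1.23 1.55] open 0.569 g 46.88762471079826
```

Request:
send_rows(
  targets=[0, -0.012, 0.02, 0.01, -0.056, 0.06, -0.5, 0, -0.024, 0.045, 0.02, -0.113, 0.12, -0.5, 0, -0.036, 0.07, 0.03, -0.17, 0.18, -0.5, 0, -0.048, 0.095, 0.04, -0.226, 0.24, -0.5, 0, -0.06, 0.12, 0.05, -0.283, 0.3, -0.5, 0, -0.07, 0.144, 0.059, -0.34, 0.36, -0.5, 0, -0.07, 0.144, 0.059, -0.34, 0.36, -0.5, 0, -0.07, 0.144, 0.059, -0.34, 0.36, -0.5, 0, -0.07, 0.144, 0.059, -0.34, 0.36, -0.5],
)

```text
clock: 19.93
eef_pos: [437.3, 124.8, 153.9]
tcp_rot: [-3.141, 0.346, -0.22]
contact_force: [-0.1, -1.4, -2.2]
opening: 0.572
grasp_force: 47.7
```

```bash
python3 -c "
from h import *
from rig import cams
import cv2
f=cams.grab_frame('wrist');cv2.imwrite('pics/p3.png',f['color']);print(f['xyz'],f['attitude'])
go(place(0,67.2,up=25),PL)"
```

```text
[561.47243298  95.65809032 259.39950672] [ 2.46307135e+00  3.70444461e-05 -1.78933488e+00]
[0.0313, -0.0007, 0.0922] [0.0013, -0.0049, 0.0067] rows 2.334383794385279 0.06686194724917179
t 19.98 p [437.7 124.9 154.6] F [ 0.2 -0.  -1.5] q [0.18 0.37 1.86 0.14 1.24 1.9 ] open 0.567 g 47.68682286143303
```

View pics/p3.png

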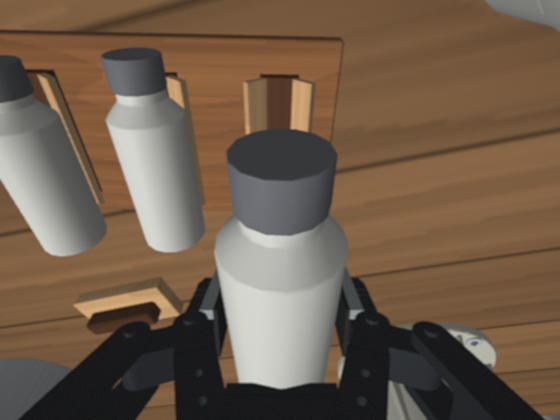

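The held bottle is lined up over the right gutter: gutter end centre at (279,80), bottle centreline at about 281. Lowering.

Request:
send_rows(
  targets=[0.006, 0, 0.018, 0.001, -0.005, 0.007, -0.5, 0.012, 0, 0.036, 0.001, -0.005, 0.007, -0.5, 0.018, -0.001, 0.054, 0.001, -0.005, 0.007, -0.5, 0.024, -0.001, 0.072, 0.001, -0.005, 0.007, -0.5, 0.028, -0.001, 0.083, 0.001, -0.005, 0.007, -0.5, 0.031, -0.001, 0.092, 0.001, -0.005, 0.007, -0.5, 0.031, -0.001, 0.092, 0.001, -0.005, 0.007, -0.5, 0.031, -0.001, 0.092, 0.001, -0.005, 0.007, -0.5],
)

```text
clock: 20.65
eef_pos: [435.8, 126.7, 57.1]
tcp_rot: [3.141, 0.351, -0.229]
contact_force: [-0.1, 0.7, -2.6]
opening: 0.569
grasp_force: 47.7
```

```bash
python3 -c "
from h import *
go(place(0,67.2,up=5),PL)"
```

```text
[0.0074, 0.0006, 0.0184] [0.0004, 0.0017, -0.0017] rows 0.4763410498186833 0.019252875086185284
t 20.65 p [435.8 126.7  57.1] F [-0.1  0.7 -2.6] q [0.18 0.51 1.91 0.16 1.05 1.88] open 0.569 g 47.68261268734932
```

Request:
send_rows(
  targets=[0.004, 0, 0.009, 0, 0.001, -0.001, -0.5, 0.006, 0.0005, 0.015, 0, 0.001, -0.001, -0.5, 0.007, 0.0005, 0.018, 0, 0.001, -0.001, -0.5, 0.007, 0.0005, 0.018, 0, 0.001, -0.001, -0.5, 0.007, 0.0005, 0.018, 0, 0.001, -0.001, -0.5],
)

```text
clock: 21.07
eef_pos: [435.6, 126.1, 37.0]
tcp_rot: [3.14, 0.351, -0.229]
contact_force: [-0.1, 0.1, -2.1]
opening: 0.568
grasp_force: 47.7
```

Request:
send_rows(
  targets=[0.0005, 0, 0.001, 0, 0, 0, -0.5, 0.001, 0, 0.002, 0, 0, 0, -0.5, 0.001, 0, 0.002, 0, 0, 0, -0.5],
)

```text
clock: 21.32
eef_pos: [436.3, 126.4, 35.4]
tcp_rot: [3.141, 0.35, -0.229]
contact_force: [0.8, 1.7, 3.2]
opening: 0.571
grasp_force: 48.1
```

Request:
send_rows(
  targets=[0.0003, 0, 0.001, 0, 0, 0, -0.5, 0.0007, 0, 0.0018, 0, 0, 0, -0.5, 0.0007, 0, 0.0018, 0, 0, 0, -0.5],
)

```text
clock: 21.57
eef_pos: [436.6, 127.1, 34.6]
tcp_rot: [-3.141, 0.351, -0.229]
contact_force: [-1.2, 3.9, 17.3]
opening: 0.571
grasp_force: 49.5
```

Seated with 17 N. The small +y push means the gutter is a touch to +y, so I'll ease 1 mm that way while opening.

Request:
send_rows(
  targets=[0, -0.001, 0, 0, 0, 0, -0.5, 0, -0.001, 0, 0, 0, 0, 0.16, 0, -0.001, 0, 0, 0, 0, 0.2, 0, -0.001, 0, 0, 0, 0, 0.25, 0, -0.001, 0, 0, 0, 0, 0.3, 0, -0.001, 0, 0, 0, 0, 0.4, 0, -0.001, 0, 0, 0, 0, 0.5, 0, -0.001, 0, 0, 0, 0, 0.55, 0, -0.001, 0, 0, 0, 0, 0.55],
)

```text
clock: 22.32
eef_pos: [436.2, 127.0, 32.9]
tcp_rot: [3.14, 0.351, -0.229]
contact_force: [0.8, 0.3, 0.2]
opening: 0.777
grasp_force: 0.0
```

Request:
send_rows(
  targets=[0, 0, -0.008, 0, 0, 0, 0.55, 0, 0, -0.02, 0, 0, 0, 0.55, 0, 0, -0.04, 0, 0, 0, 0.55, 0, 0, -0.07, 0, 0, 0, 0.55, 0, 0, -0.1, 0, 0, 0, 0.7, 0, 0, -0.13, 0, 0, 0, 1, 0, 0, -0.16, 0, 0, 0, 1, 0, 0, -0.19, 0, 0, 0, 1, 0, 0, -0.22, 0, 0, 0, 1, 0, 0, -0.22, 0, 0, 0, 1],
)

```text
clock: 23.15
eef_pos: [513.9, 110.1, 245.3]
tcp_rot: [-3.139, 0.342, -0.228]
contact_force: [1.2, 0.0, -0.2]
opening: 1.003
grasp_force: 0.0
```

```bash
python3 -c "
from h import *
go([500,-300,350],DN)"
```

```text
[0.0395, 0.4024, -0.126] [-0.3087, 0.242, -1.7794] rows 10.155177224476297 14.58125370307889
t 23.15 p [513.9 110.1 245.3] F [ 1.2  0.  -0.2] q [0.13 0.37 1.63 0.12 1.47 1.9 ] open 1.003 g 0.0
```

Request:
send_rows(
  targets=[0, 0.3, -0.05, 0, 0, 0, 1, 0, 0.3, -0.05, 0, 0, 0, 1, 0, 0.3, -0.05, 0, 0, 0, 1, 0, 0.3, -0.05, 0, 0, 0, 1, 0, 0.3, -0.05, 0, 0, 0, 1, 0, 0.3, -0.05, 0, 0, 0, 1, 0, 0.3, -0.05, 0, 0, 0, 1, 0, 0.3, -0.05, 0, 0, 0, 1, 0, 0.3, -0.05, 0, 0, 0, 1, 0, 0.3, -0.05, 0, 0, 0, 1],
)

```text
clock: 23.98
eef_pos: [458.6, -185.9, 286.8]
tcp_rot: [3.141, 0.35, -0.23]
contact_force: [0.1, -0.9, -0.2]
opening: 0.998
grasp_force: 0.0
```

```bash
python3 -c "
from rig import cams
import cv2
a=cams.grab_frame('top')['color'][170:275,140:300];b=cams.grab_frame('scene')['color'][130:290,250:410]
cv2.imwrite('pics/end.png',cv2.hconcat([cv2.resize(a,(440,289),interpolation=cv2.INTER_CUBIC),cv2.resize(b,(289,289),interpolation=cv2.INTER_CUBIC)]))"
```

```text
(no output)
```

View pics/end.png

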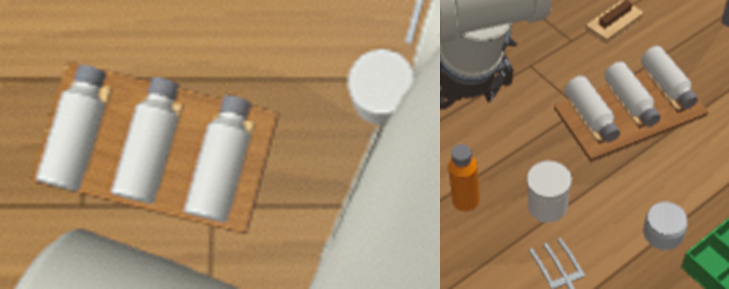

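All three bottles lie parallel in their gutters with caps away from the robot. In the top view the caps are at (89,76), (162,88) and (235,104), an even row. The jar, tin and fork haven't moved. Handing in.

```bash
python3 -c "
from rig import r
print(r.sign_off())"
```

```text
the job is handed in; nothing more can be done
None
```

Both standing bottles now lie in the two empty gutters, caps away from the robot and in a neat row with bottle_c; the job was handed in at about 24 s, and the sign-off returned no verdict.

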